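Dispense one brass plate from the magazine feeder and nudge it into the empty pocket

ROBOT

A 6-joint arm with a two-finger parallel gripper is mounted at the origin on a cart in front of the work surface, level with it; the furniture and walls round the work are solid. World frame = base frame: x ahead of the robot, y to its left, z up, the work surface at z = 0. Lengths are in m, angles in degrees, forces in N, time in s.
With the tool pointing down it reaches from about 0.25 to 0.725 m from the base axis. Payload 9.7 kg.
Tool frame: the origin (TCP) lies midway between the tips of the shut fingers; the grasp point (between the pads) lies 19 mm behind it (bot.pinch_z is the distance from the TCP to the grasp point, in m); z points along the fingers, y is the line along which they close (so a half turn about z gives the same grasp; the last joint's range is limited). The gripper opens to 85 mm and grips with 20 to 120 N. Pads are 22 mm wide; open, the fingers measure 114 mm over their backs; the gripper's body (76 mm by 85 mm) begins 54 mm behind the grasp point. The pads swing forward as they close: fully open they stand 13 mm farther back than shut.
Start: joints at [72.422, 4.979, 10.078, 95.1, 0, 90], TCP at [0.166, 0.524, 0.206] pointing down, gripper open.
Joint ranges: [-179.16, 179.16], [-48.56, 103.87], [-65.8, 70.77], [-126.05, 130.52], [-82.76, 87.17], [-180, 180]. Speed limits (degrees/s): [127.2, 127.2, 147.25, 180, 180, 180].

INTERFACE

Orientations are given as [roll, pitch, yaw] about the fixed x, y, z axes, in that order (R = Rz(yaw) Ry(pitch) Rx(roll)).
In Python, from workcell import sensors, camera, ticket, bot gives the robot as it stands.
- The arm moves only by the shell command python3 -m handwheel 'ROWS' [FORCE]. ROWS is a JSON object of lists of equal length, an entry for each row: "gripper": the opening, from -1 (shut) to 1 (fully open); "slide": the shift along the tool's x, y, z in mm, a list of three; "yaw": the turn about the tool's z in rad. A call has 1 to 8 rows; each row shifts and turns the commanded pose from where the row before left it, along the tool's axes as they then stand; what a row does not reach is not made up. A row lasts 1/12 s, in which the tool goes at most 41.7 mm and 7.16 degrees, less where a joint would pass 70% of its speed; a pose out of reach is approached as far as the arm can. A call is refused whole if a number of a shift passes 41.7 or a number of a turn 0.125, either way. A call with a gripper value outside its range is refused whole. The fingers move at their own pace and stop on an object; FORCE is the grip in N (left out, the last holds). Time passes only in rows, so rows that do not move let the fingers close. It gives the time, the measured TCP pose, the force, the opening and the grip force at its end, in the units of the state.
- sensors.get_obs(): the state, without advancing time (a new reading comes with each control period).
- camera(name): name is "scene" or "top" or "wrist"; returns a dict with "img" (400x640x3 uint8, red, green, blue), "fx", "fy", "cx", "cy" (pixels), "R" (3x3) and "t" (3): a world point X has camera coordinates R X + t. Camera axes: x right, y down, z forward; pixel columns grow to the right and rows downward; lengths in m; the calibration is good to about 2 mm. A picture is of the moment at which its call begins. There is no depth.
- ticket.job_done(): hands the job in; it is judged then, once.
The state is a dict: "time": time; "q": joint angles; "qd": joint speeds; "joint_efforts": joint torques, N m; "ee_pos": TCP position; "tcp_rot": TCP orientation; "wrist_force": force on the tool from outside, world axes, zero at the start; "torque": the same for the moment, N m; "opening": finger opening in m; "grasp_force": force on a finger pad.
Only numpy, scipy, OpenCV 4.12 (cv2) and the standard library are available. Lean on these libraries where they do the work, as an engineer would, in place of code of your own. Each camera call takes 0.05 s, during which the arm holds its last target. There are 200 camera calls.

TASK

Press the red plunger of the magazine feeder all the way in once and let it spring back, so that just one brass plate comes out onto the track. Then push that plate sideways along the track, without picking it up, into the empty pocket (the one whose green light shows) until it rests against the end stop. Leave the plates in the magazine, the plate in the other pocket and the small things lying around where they are.

Things in the scene. Friction and masses are not known exactly. Their poses are not given: they have to be found in the camera images.
- feeder: Hand magazine feeder screwed to the table, T-shaped in plan, aluminium base 8 mm thick. Origin: on the table under the plate stack; +x is the direction in which the plunger is pressed and the plate comes out, +y runs along the track, z up. The magazine over the origin is 43 x 43 mm outside, its top 63 mm above the table, with four plates in it.
- outlet (a point): Middle of the track in front of the magazine, where the plate comes out: feeder x = 40, y = 0, on the track floor, 8 mm above the table. The track is 35 mm wide (feeder x = 22.5 to 57.5 mm), with a fence 4 mm high along its far side; toward the magazine it is open for 58 mm to either side of this point. A plate fully pressed out lies at feeder x = 40 to 41.5 mm.
- stop_left (a point): Middle of the face of the end stop at the +y end of the track (feeder x = 40, y = +102.5 mm), on the track floor. Stop 14 mm high; in front of it the pocket, with a front lip 4 mm high from y = 58 to 102 mm, flared at its entry.
- stop_right (a point): The same at the -y end of the track (feeder x = 40, y = -102.5 mm).
- plunger (a joint): Spring-loaded plunger of the feeder, in m: 0 at rest, 0.043 pressed fully in against its stop. It slides along the feeder's +x. Its spring needs about 4 N at the start and 8 N at the end, plus a few N for the plates; it returns by itself when let go.
- plunger_face (a point): Centre of the rear face of the red mushroom knob of the plunger, the face to press; 26 mm above the table. The knob is 36 mm in diameter; at rest this point is at feeder x = -137 mm, y = 0; it moves with the plunger.
- plate_1: Lowest plate in the magazine, the one that the plunger presses out. Brass, 32 x 32 x 10 mm with a 12.5 mm bore, about 0.07 kg. Origin: centre of its underside; z up, sides along its x and y.
- plate_2: Second plate from below in the magazine, same size and origin; drops onto the floor of the magazine when the plunger has sprung back.
- plate_3: Third plate from below in the magazine, same size and origin.
- plate_4: Top plate in the magazine, same size and origin.
- plate_done: Plate of the same kind that was delivered before; it sits in one of the two pockets and stays there.
- ready_light: Green light, an 11 mm disc set in the floor of the empty pocket (feeder x = 40, y = +86 or -86 mm); origin at its centre on the track floor, 8 mm above the table. A plate seated against the end stop lies centred over it.
- bolt: Black M12 hexagon bolt, 20 x 69 x 24 mm, lying on the table on the left (+y) of the plunger.
- nut: M12 hexagon nut, 19 x 22 x 10 mm, lying beyond the bracket.
- bracket: Die-cast aluminium corner bracket, 42 x 42 x 42 mm, standing on the table on the right (-y) of the plunger.
- hex_key: Black hex key, 44 x 114 x 9 mm, lying on the table behind the back fence.
- marker: Black and red marker pen, 17 x 136 x 18 mm, lying on the blue table to the left.

How it is judged (in metres and radians):
On the way, in this order (a step that is already met when the one before it is completed fails the run):
1. the plunger is pressed fully in (within 2 mm of its stop) (value of joint plunger above 0.041 m), for 0.02 s.
2. the plunger has sprung back, one plate lies on the track and the next has dropped onto the magazine floor (value of joint plunger below 0.003 m and x of plate_1 in the frame of feeder above 0.036 m and z of plate_2 in the frame of feeder below 0.0095 m), for 0.1 s.
At the end, for the whole second after the job is handed in: Plunger back at rest (3 mm); the dispensed plate flat and still on the track floor, within 5 mm of its seat against the end stop of the empty pocket; the other three plates in the magazine, the lowest on its floor; the plate in the other pocket not moved (6 mm) (value of joint plunger below 0.003 m and horizontal distance between plate_1 and ready_light below 0.005 m and z of plate_1 in the frame of feeder between 0.0065 and 0.0095 m and angle between plate_1's own z axis and vertical below 0.1 rad and linear speed of plate_1 below 0.01 m/s and z of plate_2 in the frame of feeder below 0.0095 m and horizontal distance between each of plate_2, plate_3, plate_4 and feeder below 0.008 m and distance of plate_done from where it was at the start of the episode below 0.006 m); the robot touches nothing.
It fails at once if the dispensed plate is lifted or tipped (more than 12 mm off the track floor, or tilted by more than 0.5 rad) (z of plate_1 in the frame of feeder above 0.02 m or angle between plate_1's own z axis and vertical above 0.5 rad).
It fails at once if a second plate leaves the magazine (horizontal distance between any of plate_2, plate_3, plate_4 and feeder above 0.014 m).
It fails at once if the stack in the magazine is lifted (z of plate_4 in the frame of feeder above 0.047 m).
It fails at once if the plate delivered before is disturbed (more than 10 mm) (distance of plate_done from where it was at the start of the episode above 0.01 m).
It fails at once if a bystander is moved by more than 30 mm (distance of any of bolt, nut, bracket, hex_key, marker from where it was at the start of the episode above 0.03 m).
It also fails if it takes over 45 s, if anything falls off the work surface, if the arm or the gripper's body presses on something with over 40 N, if the wrist force passes 120 N, or if a joint passes its speed limit or range.

## Working session

There is one attempt and no reset: what is moved stays moved. The work goes in short steps, Python scripts to look and compute and a shell command to move; the robot and the scene stay as the last step left them, time stands still between calls to the robot, and variables do not carry over. Pictures are saved under pics/ and viewed, at most 10 in all, crops included, and the job is handed in when it is done.

```bash
mkdir -p pics; ls
python3 - <<'E'
from workcell import sensors,camera,bot
import cv2,json
o=sensors.get_obs();print(o)
for n in("top","scene"):
    c=camera(n);cv2.imwrite(f"pics/{n}0.png",c["img"][:,:,::-1]);print(n,c["fx"],c["fy"],c["cx"],c["cy"],c["R"],c["t"])
E
```

```text
pics
{'time': 0.0, 'q': array([ 7.24227292e+01,  5.01213857e+00,  1.00340830e+01,  9.50993955e+01,
       -1.83013294e-03,  9.00010828e+01]), 'qd': array([-0.10786788, -0.01124061,  0.05703525,  0.01898759, -0.01792377,
        0.02407953]), 'joint_efforts': array([ 2.60786874e-03, -5.20381415e+01,  4.64807653e+01,  1.60698005e-02,
        1.37699608e-04,  1.14660929e-05]), 'ee_pos': array([0.16602522, 0.52406621, 0.20486981]), 'tcp_rot': array([-1.79922549e+02,  1.83159490e-03,  1.62421649e+02]), 'wrist_force': array([-0.2805999 ,  0.20053538,  0.62870792]), 'torque': array([-0.03750279,  0.0582625 ,  0.01018044]), 'grasp_force': 0.0, 'opening': 0.08566299853094073}
top 394.4488465920992 394.4488465920992 324.15924199922523 195.2663339199657 [[-0.32285497 -0.94642154 -0.00713726]
 [-0.90088871  0.30961631 -0.3041994 ]
 [ 0.29011067 -0.09178241 -0.95258164]] [-0.04773354  0.55345324  0.77132398]
scene 453.9918777196235 453.9918777196235 319.7492366534682 196.59323619939997 [[-0.98194819  0.18905954 -0.00585157]
 [ 0.10139469  0.50000973 -0.86006359]
 [-0.15967738 -0.84513121 -0.51015328]] [0.54234194 0.09097205 0.80077282]
```

View pics/top0.png

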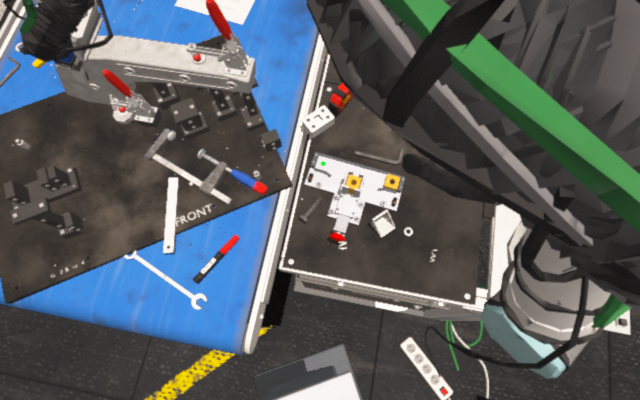

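View pics/scene0.png

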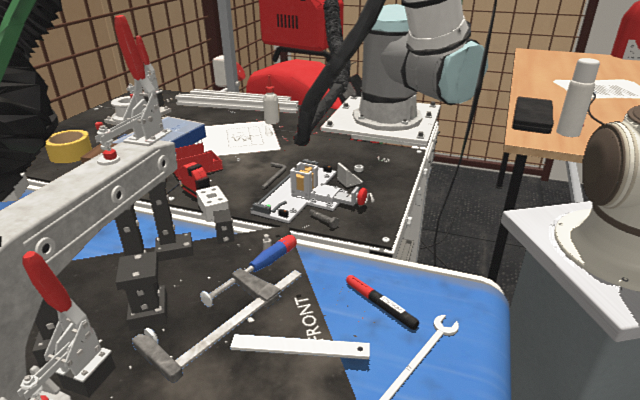

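The top view shows the feeder: green light near (323,163), delivered plate (393,182), magazine (354,183), red knob (338,237). So the empty pocket is on the +y side (image left). Next I'll measure and enlarge.

```bash
cat > h.py <<'E'
import numpy as np,cv2
from workcell import sensors,camera
def ray(c,u,v,z):
    R=np.array(c["R"]);t=np.array(c["t"]);o=-R.T@t
    d=R.T@np.array([(u-c["cx"])/c["fx"],(v-c["cy"])/c["fy"],1]);return o+d*(z-o[2])/d[2]
def px(c,X):
    p=np.array(c["R"])@X+c["t"];return c["cx"]+c["fx"]*p[0]/p[2],c["cy"]+c["fy"]*p[1]/p[2]
def blobs(c,lo,hi,box,amin=4):
    x0,y0,x1,y1=box;h=cv2.cvtColor(c["img"],cv2.COLOR_RGB2HSV)[y0:y1,x0:x1]
    n,_,s,ce=cv2.connectedComponentsWithStats(cv2.inRange(h,lo,hi))
    return [(s[i,4],ce[i]+[x0,y0],s[i,:4]+[x0,y0,0,0]) for i in range(1,n) if s[i,4]>=amin]
E
python3 - <<'E'
from h import *
c=camera("top")
B=(285,130,430,270)
for nm,lo,hi,z in(("green",(45,120,80),(75,255,255),.008),("brass",(12,120,100),(30,255,255),.018),("red",(0,150,80),(6,255,255),.026)):
    for a,p,s in blobs(c,lo,hi,B): print(nm,a,p,s,ray(c,*p,z)[:2])
s=cv2.resize(c["img"][140:260,290:430],None,fx=5,fy=5,interpolation=cv2.INTER_CUBIC)
cv2.imwrite("pics/t1.png",s[:,:,::-1])
c=camera("scene");B=(240,140,390,240)
for nm,lo,hi,z in(("green",(45,120,80),(75,255,255),.008),("brass",(12,120,100),(30,255,255),.018),("red",(0,150,80),(6,255,255),.026)):
    for a,p,s in blobs(c,lo,hi,B): print(nm,a,p,s,ray(c,*p,z)[:2])
s=cv2.resize(c["img"][140:240,240:390],None,fx=5,fy=5,interpolation=cv2.INTER_CUBIC)
cv2.imwrite("pics/s1.png",s[:,:,::-1])
E
```

```text
green 12 [322.5 163. ] [321 162   4   3] [ 0.61163156 -0.25485644]
brass 191 [352.97905759 182.48167539] [346 174  16  20] [ 0.53680752 -0.3061078 ]
brass 185 [391.76756757 181.64864865] [384 174  16  17] [ 0.50879636 -0.39400321]
brass 4 [309.5 177.5] [309 177   2   2] [ 0.58244629 -0.21224775]
brass 6 [393.5 202. ] [393 201   2   3] [ 0.46051719 -0.37902948]
red 96 [336.66666667 236.82291667] [330 233  15   9] [ 0.42408151 -0.22512645]
brass 36 [306.47222222 169.11111111] [300 167  12   5] [ 0.50989924 -0.37915038]
brass 94 [299.45744681 181.37234043] [296 174   8  16] [ 0.53426628 -0.32510078]
red 4 [358.5 140. ] [357 140   4   1] [ 0.35665642 -0.4962336 ]
red 7 [375. 142.] [372 142   7   1] [ 0.31942147 -0.47583512]
red 123 [361.71544715 195.60162602] [357 188  10  17] [ 0.42263637 -0.2269056 ]
red 54 [288.27777778 237.38888889] [280 235  15   5] [ 0.58599645 -0.11401987]
```

View pics/t1.png

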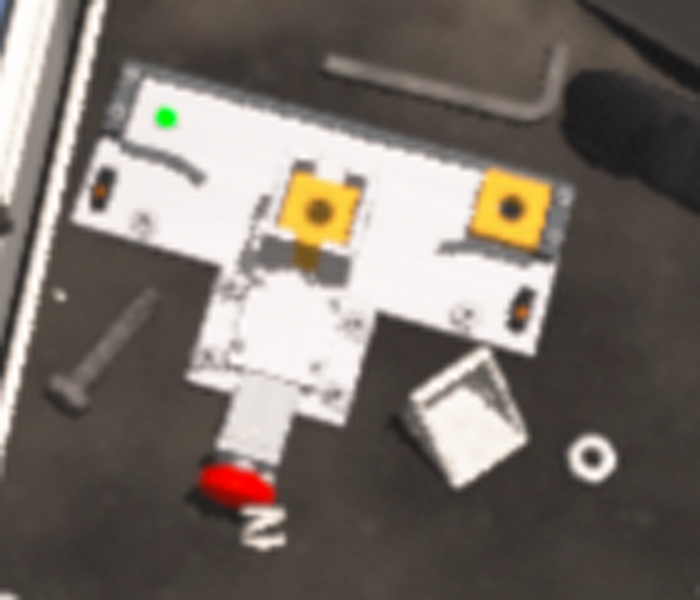

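View pics/s1.png

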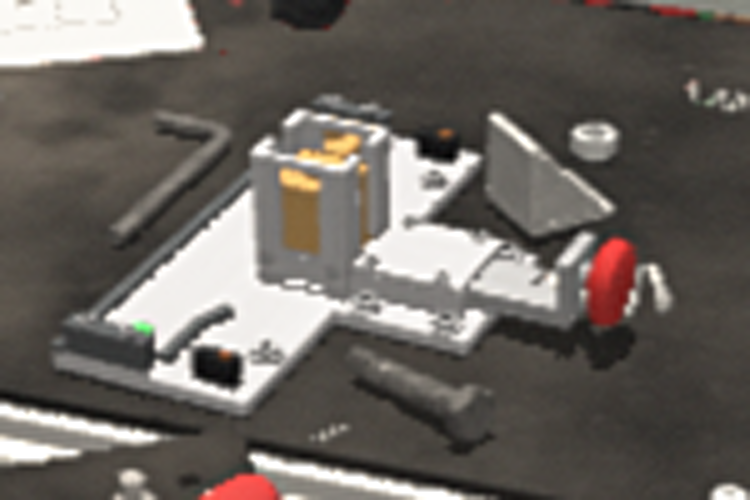

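The crops show the +y pocket empty (green at (165,118) in the top crop), the delivered plate in the -y pocket at (512,208), and the red knob at (238,485). The space behind the knob is clear. The bolt is to its left and the bracket to its right.

Pose fit from light and delivered plate: feeder yaw ≈ -36.5°, origin ≈ (0.528, -0.301). I'll turn the tool to yaw 143.5°, so tool x = -feeder x and tool y = feeder +y.

```bash
python3 -m handwheel '{"gripper":[-1,-1,-1,-1],"slide":[[0,0,0],[0,0,0],[0,0,0],[0,0,0]],"yaw":[0.11,0.11,0.11,0]}'; python3 -c "
from workcell import sensors;o=sensors.get_obs();print(o['q'],o['tcp_rot'])"
```

```text
time: 0.53
ee_pos: [0.1661, 0.5242, 0.2054]
tcp_rot: [-180.0, 0.0, 143.2]
wrist_force: [-0.8, -0.2, 0.2]
opening: 0.0386
grasp_force: 0.0
[7.24232627e+01 4.98836031e+00 1.00649237e+01 9.50987977e+01
 1.13291019e-05 1.09192141e+02] [-1.79978998e+02  7.29854374e-03  1.43231123e+02]
```

```bash
python3 -m handwheel '{"gripper":[-1,-1,-1,-1,-1,-1,-1,-1],"slide":[[-27,-20,0],[-27,-20,0],[-27,-20,0],[-27,-20,0],[-27,-20,0],[-27,-20,0],[-27,-20,0],[-27,-20,0]],"yaw":[0,0,0,0,0,0,0,0]}'; python3 -m handwheel '{"gripper":[-1,-1,-1,-1,-1,-1,-1,-1],"slide":[[-27,-20,0],[-27,-20,0],[-27,-20,0],[-27,-20,0],[-27,-20,0],[-27,-20,0],[-27,-20,0],[-27,-20,0]],"yaw":[0,0,0,0,0,0,0,0]}'; python3 -m handwheel '{"gripper":[-1,-1,-1,-1,-1,-1],"slide":[[-27,-20,0],[-27,-20,0],[-27,-20,0],[-27,-20,0],[0,0,0],[0,0,0]],"yaw":[0,0,0,0,0,0]}'
```

```text
time: 1.2
ee_pos: [0.2446, 0.2657, 0.2055]
tcp_rot: [180.0, 0.0, 143.8]
wrist_force: [0.8, 0.8, 0.1]
opening: 0.0004
grasp_force: 0.0
time: 1.87
ee_pos: [0.3232, 0.0084, 0.2058]
tcp_rot: [180.0, 0.0, 143.8]
wrist_force: [0.9, 1.3, 1.1]
opening: 0.0002
grasp_force: 0.0
time: 2.37
ee_pos: [0.3623, -0.1197, 0.2052]
tcp_rot: [-180.0, -0.1, 143.5]
wrist_force: [-0.5, 1.3, 0.4]
opening: 0.0
grasp_force: 0.0
```

Run:
```python
from h import *
c=camera("wrist");cv2.imwrite("pics/w1.png",c["img"][:,:,::-1])
for n in("wrist","top","scene"):
  c=camera(n)
  for nm,lo,hi,z in(("green",(45,120,80),(75,255,255),.008),("brass",(12,120,100),(30,255,255),.018),("red",(0,150,80),(6,255,255),.026)):
    for a,p,s in blobs(c,lo,hi,(0,0,640,400) if n=="wrist" else (240,130,430,270),20): print(n,nm,a,p,s,ray(c,*p,z)[:2])
print(sensors.get_obs()["ee_pos"])
```

```text
wrist brass 197 [430.35532995   5.09137056] [420   0  22  12] [0.28258312 0.08730002]
wrist red 438 [458.79908676 194.93835616] [446 177  28  37] [0.48165684 0.0079343 ]
wrist red 295 [280.83728814 261.66440678] [269 253  23  17] [ 0.42215454 -0.22673228]
wrist red 175 [436.19428571 295.97714286] [423 290  24  15] [ 0.59064883 -0.08727798]
top brass 188 [353.11702128 182.24468085] [346 174  16  20] [ 0.53726242 -0.30662355]
top brass 182 [391.74725275 181.6043956 ] [384 174  16  16] [ 0.50891588 -0.39399915]
top red 95 [336.71578947 236.8       ] [330 233  15   9] [ 0.42409511 -0.22524874]
scene brass 36 [306.47222222 169.11111111] [300 167  12   5] [ 0.50989924 -0.37915038]
scene brass 93 [299.48387097 181.34408602] [296 174   8  16] [ 0.53419108 -0.32521492]
scene red 124 [361.72580645 195.53225806] [357 187  10  18] [ 0.42254282 -0.22716635]
scene red 135 [289.07407407 240.97777778] [279 235  17  17] [ 0.58602467 -0.10330273]
[ 0.36229569 -0.11755224  0.20575658]
```

View pics/w1.png

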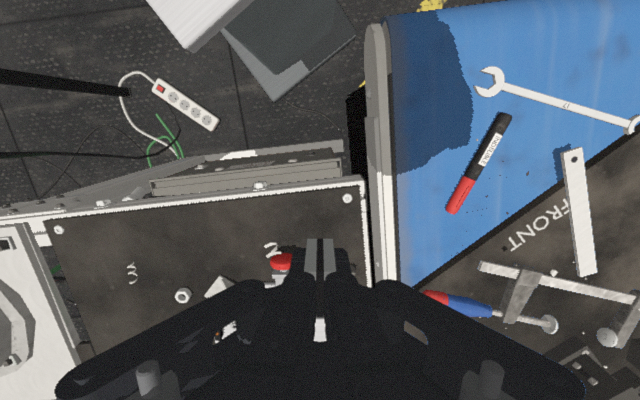

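The wrist view shows the knob at (281,262) with free table behind it, which agrees with the other views. I'll go behind the knob and down.

```bash
python3 -m handwheel '{"gripper":[-1,-1,-1,-1,-1,-1,-1,-1],"slide":[[-32,-25,0],[-33,-25,0],[0,0,38],[0,0,38],[0,0,38],[0,0,38],[0,0,38],[0,0,0]],"yaw":[0,0,0,0,0,0,0,0]}'
python3 - <<'E'
from h import *
o=sensors.get_obs();a=np.radians(-36.45);d=o["ee_pos"][:2]-[.528,-.3007]
print(d@[np.cos(a),np.sin(a)],d@[-np.sin(a),np.cos(a)],o["ee_pos"],o["q"])
c=camera("scene");cv2.imwrite("pics/s2.png",cv2.resize(c["img"][100:250,220:420],None,fx=4,fy=4)[:,:,::-1])
E
```

```text
time: 3.23
ee_pos: [0.3812, -0.1941, 0.0091]
tcp_rot: [-179.9, -0.6, 143.7]
wrist_force: [-1.2, -0.1, -0.5]
opening: 0.0
grasp_force: 0.0
-0.1814263603769904 -0.001539904937919992 [ 0.38115017 -0.19414944  0.0090736 ] [-2.69965205e+01 -1.04673017e+01 -2.65526727e+01  7.44712831e+01
  4.45536200e-03  9.33141019e+00]
```

View pics/s2.png

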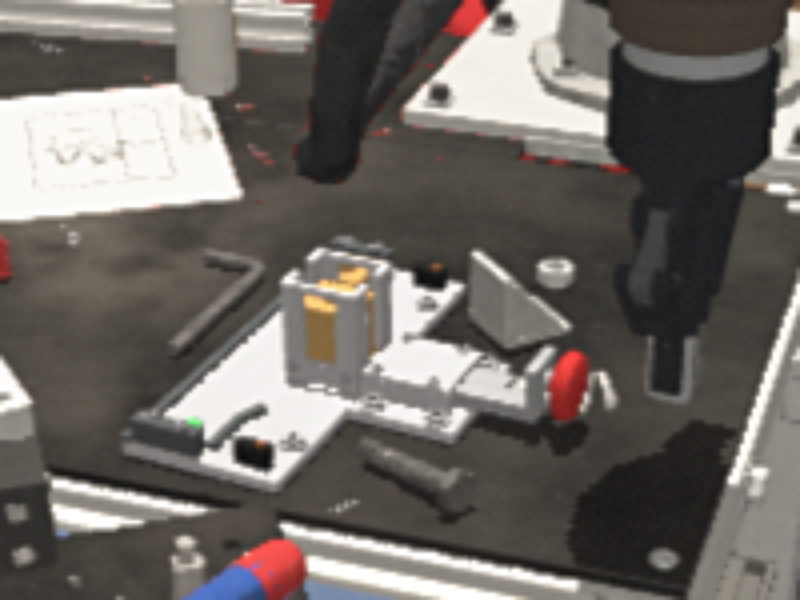

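The gripper stands behind the knob at (670,370) in the crop, aligned with it, and no bystander is in the way. I'll press in stages.

```bash
python3 -m handwheel '{"gripper":[-1,-1,-1,-1,-1,-1],"slide":[[-10,0,-6],[-10,0,0],[-8,0,0],[-8,0,0],[-8,0,0],[0,0,0]],"yaw":[0,0,0,0,0,0]}';python3 -m handwheel '{"gripper":[-1,-1,-1,-1,-1],"slide":[[-8,0,0],[-8,0,0],[-5,0,0],[-3,0,0],[0,0,0]],"yaw":[0,0,0,0,0]}'
cat > f.py <<'E'
from h import *
o=sensors.get_obs();a=np.radians(-36.45);d=o["ee_pos"][:2]-[.528,-.3007]
X=np.array([np.cos(a),np.sin(a)]);Y=np.array([-np.sin(a),np.cos(a)]);F=o["wrist_force"]
print("fx,fy,z",(d@X*1e3).round(1),(d@Y*1e3).round(1),(o["ee_pos"][2]*1e3).round(1),"F",F[:2]@X,F[:2]@Y,F[2],o["tcp_rot"][2])
E
python3 f.py
```

```text
time: 3.78
ee_pos: [0.4217, -0.2243, 0.022]
tcp_rot: [180.0, 0.1, 143.5]
wrist_force: [-0.0, -0.4, -1.1]
opening: -0.0002
grasp_force: 0.0
time: 4.2
ee_pos: [0.44, -0.238, 0.0214]
tcp_rot: [-180.0, -0.0, 143.5]
wrist_force: [0.2, -0.3, 0.3]
opening: 0.0001
grasp_force: 0.0
fx,fy,z -108.1 -1.9 21.4 F 0.31834689685874196 -0.0811479681723453 0.28718674562036933 143.50436778663413
```

```bash
python3 - <<'E'
from h import *
c=camera("scene");cv2.imwrite("pics/s3.png",cv2.resize(c["img"][100:250,220:420],None,fx=4,fy=4)[:,:,::-1])
E
python3 f.py
```

```text
fx,fy,z -108.5 -1.9 21.4 F 0.16788492293764518 0.5982129193017364 0.968135374345952 143.50597595380475
```

View pics/s3.png

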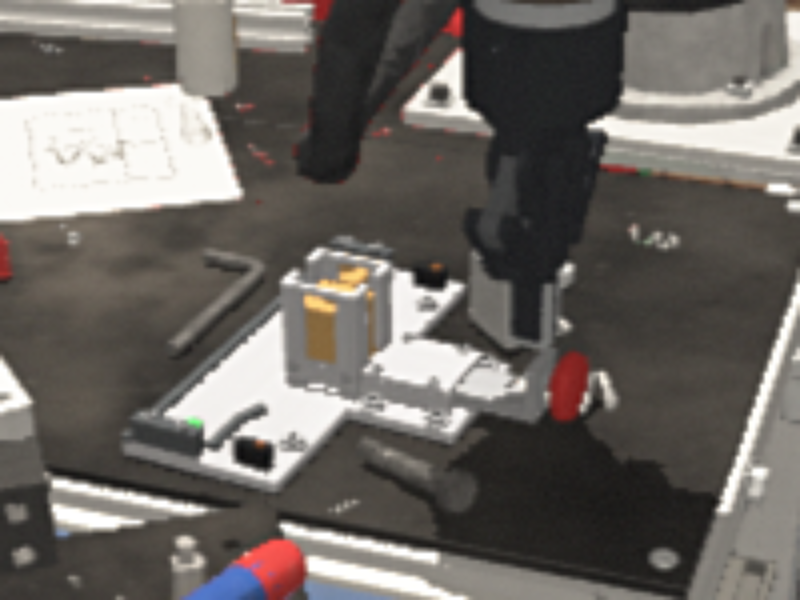

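The fingers did not meet the knob: they appear beside or above the plunger at crop (525,335), with the knob untouched at (570,385). I'll compare the projected TCP with the picture.

Run:
```python
from h import *
p=sensors.get_obs()["ee_pos"]
for n in("scene","top","wrist"):
    c=camera(n);print(n,px(c,p),[ray(c,*px(c,p),z).round(3) for z in(.05,.08)])
c=camera("scene")
print("s2 expect",px(c,np.array([.381,-.194,.009])),"crop coords of now",(np.array(px(c,p))-[220,100])*4)
for z in(.01,.03,.05,.07,.09): print(z,ray(c,351.7,185,z),ray(c,387.5,198.7,z))
c=camera("top");cv2.imwrite("pics/t2.png",cv2.resize(c["img"][140:260,290:430],None,fx=5,fy=5)[:,:,::-1])
```

```text
scene (np.float64(352.0943888086706), np.float64(195.7439255597828)) [array([ 0.453, -0.191,  0.05 ]), array([ 0.466, -0.142,  0.08 ])]
top (np.float64(339.57051885238656), np.float64(229.12970532745032)) [array([ 0.434, -0.235,  0.05 ]), array([ 0.428, -0.232,  0.08 ])]
wrist (np.float64(319.25157666765796), np.float64(237.49365416688718)) [array([ 0.43, -0.23,  0.05]), array([ 0.419, -0.223,  0.08 ])]
s2 expect (np.float64(386.12881986798436), np.float64(209.14375037365582)) crop coords of now [528.37755523 382.97570224]
0.01 [ 0.42392501 -0.30087062  0.01      ] [ 0.36627548 -0.23036632  0.01      ]
0.03 [ 0.43339585 -0.26629879  0.03      ] [ 0.37814872 -0.19873258  0.03      ]
0.05 [ 0.44286668 -0.23172695  0.05      ] [ 0.39002196 -0.16709883  0.05      ]
0.07 [ 0.45233752 -0.19715511  0.07      ] [ 0.40189519 -0.13546509  0.07      ]
0.09 [ 0.46180835 -0.16258327  0.09      ] [ 0.41376843 -0.10383134  0.09      ]
```

View pics/t2.png

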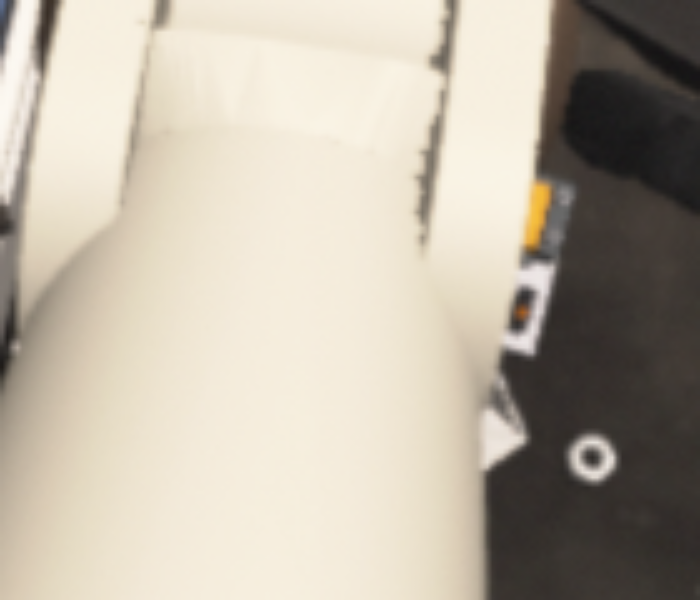

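The arm hides the feeder in the top view, but the scene view shows the tip about 10 px above its projection in both pictures. That means the real tip is roughly 25 mm higher than the reported z, so it passed over the knob, which fits the zero force. I'll lift, back off and find the table by touch.

```bash
python3 -m handwheel '{"gripper":[-1,-1,-1,-1,-1,-1,-1],"slide":[[0,0,-20],[25,0,0],[25,0,0],[25,0,0],[0,0,20],[0,0,10],[0,0,0]],"yaw":[0,0,0,0,0,0,0]}';python3 f.py; python3 -m handwheel '{"gripper":[-1,-1,-1,-1],"slide":[[0,0,6],[0,0,6],[0,0,4],[0,0,0]],"yaw":[0,0,0,0]}';python3 f.py;python3 - <<'E'
from h import *
c=camera("scene");print(px(c,sensors.get_obs()["ee_pos"]));cv2.imwrite("pics/s4.png",cv2.resize(c["img"][130:230,300:420],None,fx=5,fy=5)[:,:,::-1])
E
```

```text
time: 5.08
ee_pos: [0.3782, -0.1925, 0.0097]
tcp_rot: [-180.0, -0.1, 143.5]
wrist_force: [-0.1, -0.0, 0.1]
opening: -0.0003
grasp_force: 0.0
fx,fy,z -184.8 -2.0 9.7 F -0.07114215011837009 -0.06762762064402116 0.10737878576669896 143.52336934087145
time: 5.42
ee_pos: [0.3791, -0.193, -0.0053]
tcp_rot: [-180.0, -0.1, 143.5]
wrist_force: [-0.0, 0.2, -0.7]
opening: 0.0003
grasp_force: 0.0
fx,fy,z -183.8 -1.9 -5.3 F -0.14075123743097298 0.12410187499808832 -0.7042442851079397 143.50799998373796
(np.float64(386.660450964709), np.float64(215.1537905209695))
```

View pics/s4.png

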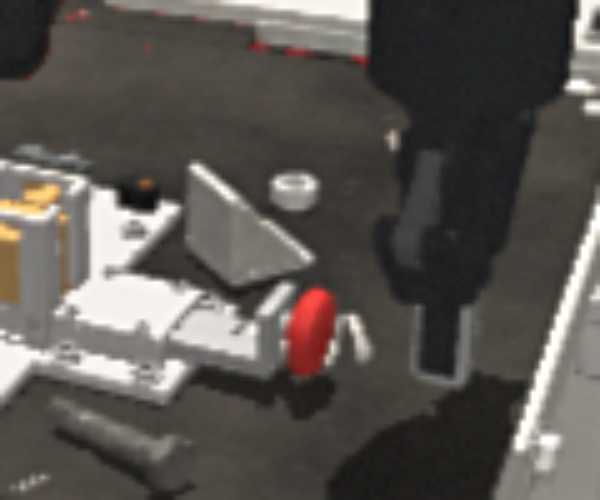

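The reported z is -5 mm without contact, and the tip is at crop (440,382), about 16 mm above the table. That confirms a bias of about 21 mm, and the height is right for the knob. I'll press at this height.

```bash
python3 -m handwheel '{"gripper":[-1,-1,-1,-1,-1,-1],"slide":[[-12,0,0],[-12,0,0],[-8,0,0],[-6,0,0],[-6,0,0],[0,0,0]],"yaw":[0,0,0,0,0,0]}';python3 f.py
```

```text
time: 5.97
ee_pos: [0.4144, -0.219, -0.0045]
tcp_rot: [180.0, -0.1, 143.5]
wrist_force: [-3.3, 3.6, 3.2]
opening: 0.0002
grasp_force: 2.1
fx,fy,z -139.9 -1.7 -4.5 F -4.832601446254207 0.9216719042793542 3.1860306899609405 143.51411747941484
```

```bash
python3 -m handwheel '{"gripper":[-1,-1,-1,-1,-1],"slide":[[-6,0,0],[-6,0,0],[-6,0,0],[-6,0,0],[0,0,0]],"yaw":[0,0,0,0,0]}';python3 f.py;python3 -m handwheel '{"gripper":[-1,-1,-1,-1],"slide":[[-4,0,0],[-4,0,0],[-2,0,0],[0,0,0]],"yaw":[0,0,0,0]}';python3 f.py
```

```text
time: 6.38
ee_pos: [0.4334, -0.2328, -0.0046]
tcp_rot: [180.0, -0.2, 143.5]
wrist_force: [-3.1, 4.8, 3.7]
opening: -0.0002
grasp_force: 2.7
fx,fy,z -116.4 -1.6 -4.6 F -5.338980250961295 2.0677724695969006 3.745565780602337 143.52790030527083
time: 6.72
ee_pos: [0.4409, -0.2383, -0.0046]
tcp_rot: [180.0, -0.2, 143.5]
wrist_force: [-5.6, 6.0, 5.2]
opening: 0.0002
grasp_force: 4.0
fx,fy,z -107.1 -1.6 -4.6 F -8.04868420513339 1.4999909936720335 5.21691186102104 143.5331001647328
```

Force is rising with the spring. I'll continue in small steps until the hard stop shows.

```bash
for i in 1; do :; done; python3 -m handwheel '{"gripper":[-1,-1,-1],"slide":[[-3,0,0],[-2,0,0],[0,0,0]],"yaw":[0,0,0]}';python3 f.py;python3 -m handwheel '{"gripper":[-1,-1,-1],"slide":[[-2,0,0],[-1,0,0],[0,0,0]],"yaw":[0,0,0]}';python3 f.py
```

```text
time: 6.97
ee_pos: [0.4439, -0.2406, -0.0047]
tcp_rot: [180.0, -0.3, 143.5]
wrist_force: [-11.0, 9.7, 9.2]
opening: 0.0002
grasp_force: 7.2
fx,fy,z -103.3 -1.6 -4.7 F -14.593162688631805 1.2467765881138944 9.18508019311264 143.5379401577083
time: 7.22
ee_pos: [0.4439, -0.2405, -0.0048]
tcp_rot: [180.0, -0.7, 143.6]
wrist_force: [-23.6, 20.2, 19.1]
opening: 0.0001
grasp_force: 15.1
fx,fy,z -103.4 -1.6 -4.8 F -30.979978374331843 2.208993673121665 19.088891458362983 143.5590071564484
```

The stop is reached: force jumped to 31 N with no more travel. I'll release by backing off, rise and look.

```bash
python3 -m handwheel '{"gripper":[-1,-1,-1,-1,-1,-1,-1,-1],"slide":[[8,0,0],[14,0,0],[20,0,0],[20,0,0],[20,0,0],[0,0,-40],[0,0,-40],[0,0,-40]],"yaw":[0,0,0,0,0,0,0,0]}';python3 f.py;python3 - <<'E'
from h import *
a=np.radians(-36.45);O=np.array([.528,-.3007]);M=np.array([[np.cos(a),np.sin(a)],[-np.sin(a),np.cos(a)]])
ims=[]
for n,B in(("scene",(240,130,430,270)),("top",(285,130,430,270))):
  c=camera(n);ims.append(cv2.resize(c["img"][130:250,290:430] if n=="top" else c["img"][140:240,240:380],(400,400 if 0 else 340))[:,:,::-1])
  for nm,lo,hi,z in(("green",(45,120,80),(75,255,255),.008),("brass",(12,120,100),(30,255,255),.018),("red",(0,150,80),(6,255,255),.026)):
    for ar,p,s in blobs(c,lo,hi,B,20): print(n,nm,ar,p,s,M@(ray(c,*p,z)[:2]-O))
cv2.imwrite("pics/st5.png",np.hstack(ims))
E
```

```text
time: 7.88
ee_pos: [0.3814, -0.1948, 0.1166]
tcp_rot: [-180.0, -0.1, 143.5]
wrist_force: [1.7, 0.1, 0.8]
opening: -0.0001
grasp_force: 0.0
fx,fy,z -180.9 -1.9 116.6 F 1.2848593248906424 1.046331646648229 0.7844070531819652 143.51965545085048
scene brass 28 [307.60714286 168.71428571] [305 167   7   5] [ 0.030602   -0.07670072]
scene brass 80 [299.8    182.1625] [297 175   7  15] [ 0.01721926 -0.01308269]
scene brass 104 [284.76923077 184.44230769] [278 178  13  13] [0.04165092 0.00940295]
scene red 123 [361.76422764 195.52845528] [358 187   9  18] [-0.12857957 -0.0035523 ]
scene red 134 [289.07462687 240.91791045] [279 235  17  17] [-0.07052118  0.19310266]
```

View pics/st5.png

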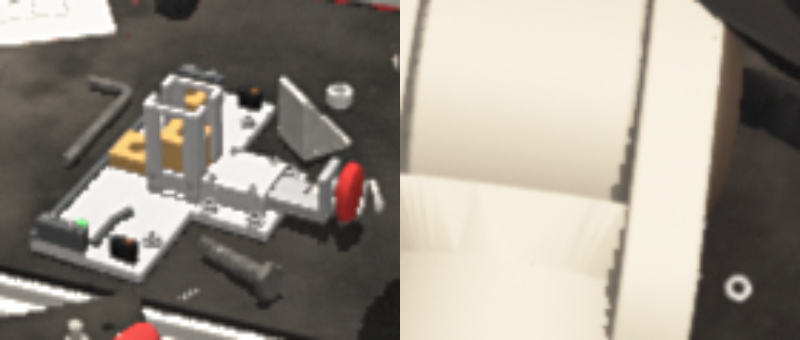

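The plate is out on the track at feeder (41, ~0), the plunger is back at rest (red knob at x -129 as before), and the stack has dropped. Next, the gap between the delivered plate and this one: feeder (44, -43).

```bash
python3 -m handwheel '{"gripper":[-1,-1,-1,-1,-1,-1,-1],"slide":[[-37,-7,0],[-38,-7,0],[-38,-7,0],[-37,-7,0],[-38,-7,0],[-37,-6,0],[0,0,0]],"yaw":[0,0,0,0,0,0,0]}';python3 f.py; python3 -m handwheel '{"gripper":[-1,-1,-1,-1],"slide":[[0,0,30],[0,0,30],[0,0,25],[0,0,0]],"yaw":[0,0,0,0]}';python3 f.py;python3 - <<'E'
from h import *
c=camera("scene");print(px(c,sensors.get_obs()["ee_pos"]+[0,0,.021]));cv2.imwrite("pics/s6.png",cv2.resize(c["img"][100:220,230:370],None,fx=5,fy=5)[:,:,::-1])
E
```

```text
time: 8.57
ee_pos: [0.5418, -0.3659, 0.1104]
tcp_rot: [-180.0, -0.2, 143.4]
wrist_force: [0.4, -1.7, -0.5]
opening: 0.0002
grasp_force: 0.0
fx,fy,z 49.8 -44.2 110.4 F 1.2940450592771744 -1.1454898921141194 -0.5257600585436354 143.43802795336808
time: 8.9
ee_pos: [0.5363, -0.3603, 0.0243]
tcp_rot: [-180.0, -0.5, 143.5]
wrist_force: [0.1, 0.8, -0.5]
opening: -0.0002
grasp_force: 0.0
fx,fy,z 42.1 -43.0 24.3 F -0.4010417286159057 0.6369100948125477 -0.46619007174477334 143.5097686929453
(np.float64(295.25098909277386), np.float64(161.51864403639442))
```

View pics/s6.png

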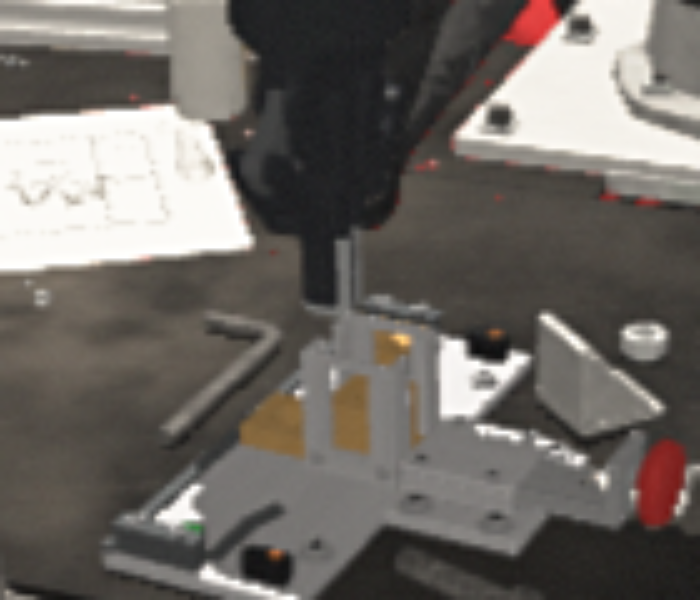

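The tip is at crop (330,308), i.e. pixel (296,161.6), which matches the projection with the 21 mm bias. It is over the track between the plates and behind the magazine. I'll descend toward touch.

```bash
python3 -m handwheel '{"gripper":[-1,-1,-1],"slide":[[-2,0,10],[0,0,10],[0,0,0]],"yaw":[0,0,0]}';python3 f.py; python3 -m handwheel '{"gripper":[-1,-1,-1],"slide":[[0,0,4],[0,0,4],[0,0,0]],"yaw":[0,0,0]}';python3 f.py
```

```text
time: 9.2
ee_pos: [0.5406, -0.3633, 0.0098]
tcp_rot: [180.0, -0.0, 143.5]
wrist_force: [-0.3, 0.9, -1.3]
opening: -0.0002
grasp_force: 0.0
fx,fy,z 47.3 -42.9 9.8 F -0.7947440582231571 0.5345393120488297 -1.2609533269572843 143.51592542091348
time: 9.45
ee_pos: [0.5406, -0.3633, 0.0022]
tcp_rot: [-180.0, -0.0, 143.5]
wrist_force: [-0.8, 0.4, -1.0]
opening: 0.0002
grasp_force: 0.0
fx,fy,z 47.3 -42.9 2.2 F -0.846151345307108 -0.17271379818329122 -0.9986605708206139 143.51820291191274
```

```bash
python3 -m handwheel '{"gripper":[-1,-1,-1,-1],"slide":[[3,0,2],[0,0,3],[0,0,3],[0,0,0]],"yaw":[0,0,0,0]}';python3 f.py; python3 -m handwheel '{"gripper":[-1,-1],"slide":[[0,0,3],[0,0,0]],"yaw":[0,0]}';python3 f.py; python3 -m handwheel '{"gripper":[-1,-1],"slide":[[0,0,2],[0,0,0]],"yaw":[0,0]}';python3 f.py
```

```text
time: 9.78
ee_pos: [0.5379, -0.3614, -0.0061]
tcp_rot: [-180.0, -0.0, 143.5]
wrist_force: [-0.7, -0.3, -0.1]
opening: 0.0003
grasp_force: 0.0
fx,fy,z 44.0 -42.9 -6.1 F -0.4002597963122354 -0.6616429648927954 -0.08171000019845055 143.5149582994167
time: 9.95
ee_pos: [0.5381, -0.3615, -0.009]
tcp_rot: [-180.0, -0.0, 143.5]
wrist_force: [-0.1, 0.0, -0.5]
opening: -0.0007
grasp_force: 0.0
fx,fy,z 44.2 -42.9 -9.0 F -0.07279464478634408 -0.022253405651653926 -0.49101868553356354 143.5135764479474
time: 10.12
ee_pos: [0.5381, -0.3616, -0.0108]
tcp_rot: [-180.0, -0.0, 143.5]
wrist_force: [0.4, 0.1, -0.1]
opening: 0.0003
grasp_force: 0.0
fx,fy,z 44.3 -42.9 -10.8 F 0.24985722326688276 0.2877229913238896 -0.10312938589211637 143.51375348629148
```

```bash
python3 -m handwheel '{"gripper":[-1,-1],"slide":[[0,0,1.5],[0,0,0]],"yaw":[0,0]}';python3 f.py; python3 -m handwheel '{"gripper":[-1,-1],"slide":[[0,0,1.5],[0,0,0]],"yaw":[0,0]}';python3 f.py
```

```text
time: 10.28
ee_pos: [0.5382, -0.3616, -0.0121]
tcp_rot: [-180.0, -0.0, 143.5]
wrist_force: [0.1, 0.0, -0.0]
opening: -0.0002
grasp_force: 0.0
fx,fy,z 44.4 -42.9 -12.1 F 0.07555829232834328 0.0673321149602985 -0.02926166095875379 143.51440483307974
time: 10.45
ee_pos: [0.5382, -0.3615, -0.0137]
tcp_rot: [-180.0, -0.0, 143.5]
wrist_force: [0.8, -0.5, -0.5]
opening: -0.0
grasp_force: 0.0
fx,fy,z 44.3 -42.9 -13.7 F 0.9237897979546762 0.012541245126500645 -0.5015895882979937 143.5155395325247
```

```bash
python3 -m handwheel '{"gripper":[-1,-1],"slide":[[0,0,1.5],[0,0,0]],"yaw":[0,0]}';python3 f.py
```

```text
time: 10.62
ee_pos: [0.5382, -0.3615, -0.0152]
tcp_rot: [-180.0, -0.0, 143.5]
wrist_force: [0.3, -0.3, 0.1]
opening: -0.0
grasp_force: 0.0
fx,fy,z 44.3 -42.9 -15.2 F 0.46143199480514085 -0.08196474173834743 0.13931387671968753 143.51549447563065
```

```bash
python3 -m handwheel '{"gripper":[-1,-1],"slide":[[0,0,1.5],[0,0,0]],"yaw":[0,0]}';python3 f.py;  python3 - <<'E'
from h import *
c=camera("scene");print(px(c,sensors.get_obs()["ee_pos"]+[0,0,.021]));cv2.imwrite("pics/s7.png",cv2.resize(c["img"][110:210,240:340],None,fx=6,fy=6)[:,:,::-1])
E
```

```text
time: 10.78
ee_pos: [0.5382, -0.3615, -0.0167]
tcp_rot: [180.0, -0.0, 143.5]
wrist_force: [-0.3, 0.1, -0.7]
opening: -0.0005
grasp_force: 0.0
fx,fy,z 44.3 -42.9 -16.7 F -0.30328255369071444 -0.052312436768645026 -0.6788352930981267 143.51405921129344
(np.float64(295.4584907518564), np.float64(179.2009379275287))
```

View pics/s7.png

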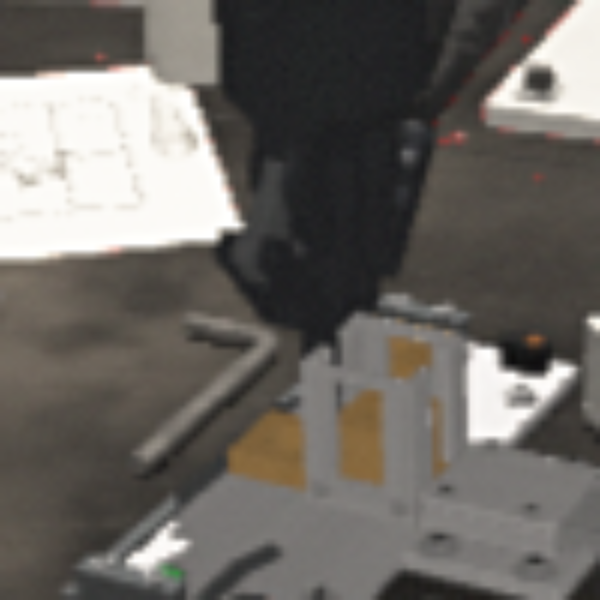

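The fingers stand on the track behind the plate (plate at crop (265,445)), beside the magazine and clear of it. That was my last picture; from here I use numbers only. I'll raise 3 mm and push along +y.

```bash
python3 -m handwheel '{"gripper":[-1,-1,-1,-1],"slide":[[0,0,-3],[0,5,0],[0,5,0],[0,0,0]],"yaw":[0,0,0,0]}';python3 f.py; python3 -m handwheel '{"gripper":[-1,-1,-1,-1,-1],"slide":[[0,5,0],[0,5,0],[0,5,0],[0,5,0],[0,0,0]],"yaw":[0,0,0,0,0]}';python3 f.py
python3 - <<'E'
from h import *
a=np.radians(-36.45);O=np.array([.528,-.3007]);M=np.array([[np.cos(a),np.sin(a)],[-np.sin(a),np.cos(a)]])
c=camera("scene")
for ar,p,s in blobs(c,(12,120,60),(30,255,255),(240,130,330,220),15): print(ar,p,s,M@(ray(c,*p,.018)[:2]-O))
E
```

```text
time: 11.17
ee_pos: [0.5449, -0.3528, -0.0132]
tcp_rot: [180.0, 0.0, 143.6]
wrist_force: [0.6, -0.0, -0.8]
opening: -0.0003
grasp_force: 0.0
fx,fy,z 44.5 -31.8 -13.2 F 0.524450003661967 0.328442077218823 -0.792133959128965 143.55521401895047
time: 11.58
ee_pos: [0.5567, -0.3366, -0.0134]
tcp_rot: [180.0, -0.0, 143.6]
wrist_force: [0.3, -0.2, -0.1]
opening: -0.0001
grasp_force: 0.0
fx,fy,z 44.4 -11.8 -13.4 F 0.30080537431399057 0.028427662106832348 -0.14951867027382026 143.56434334364604
31 [307.61290323 168.96774194] [305 167   7   6] [ 0.03002091 -0.07558277]
77 [299.71428571 182.68831169] [297 175   6  15] [ 0.01629635 -0.0109301 ]
137 [282.93430657 187.52554745] [275 182  15  12] [0.03860031 0.022717  ]
```

```bash
python3 -m handwheel '{"gripper":[-1,-1,-1,-1,-1,-1,-1],"slide":[[0,6,0],[0,6,0],[0,6,0],[0,6,0],[0,6,0],[0,6,0],[0,0,0]],"yaw":[0,0,0,0,0,0,0]}';python3 f.py; python3 -m handwheel '{"gripper":[-1,-1,-1,-1,-1,-1],"slide":[[0,5,0],[0,5,0],[0,5,0],[0,5,0],[0,4,0],[0,0,0]],"yaw":[0,0,0,0,0,0]}';python3 f.py
python3 - <<'E'
from h import *
a=np.radians(-36.45);O=np.array([.528,-.3007]);M=np.array([[np.cos(a),np.sin(a)],[-np.sin(a),np.cos(a)]])
c=camera("scene")
for ar,p,s in blobs(c,(12,120,60),(30,255,255),(240,130,330,220),15): print(ar,p,s,M@(ray(c,*p,.018)[:2]-O))
E
```

```text
time: 12.22
ee_pos: [0.5783, -0.3075, -0.0134]
tcp_rot: [180.0, 0.0, 143.6]
wrist_force: [-0.1, -0.1, -0.3]
opening: -0.0001
grasp_force: 0.0
fx,fy,z 44.5 24.4 -13.4 F 0.027609036868705184 -0.16271717799251717 -0.33838048491553796 143.57365553151482
time: 12.72
ee_pos: [0.5923, -0.2885, -0.0134]
tcp_rot: [180.0, 0.0, 143.6]
wrist_force: [-0.6, -0.4, 0.2]
opening: -0.0001
grasp_force: 0.0
fx,fy,z 44.5 48.0 -13.4 F -0.2715458266484335 -0.637267984945231 0.23470460671792234 143.55769816229738
28 [307.60714286 168.71428571] [305 167   7   5] [ 0.030602   -0.07670072]
79 [299.72151899 182.17721519] [297 175   6  15] [ 0.01734207 -0.01295317]
181 [270.39226519 200.01657459] [260 194  21  14] [0.03628312 0.07793809]
```

```bash
python3 -m handwheel '{"gripper":[-1,-1,-1,-1,-1],"slide":[[0,3,0],[0,3,0],[0,3,0],[0,1.5,0],[0,0,0]],"yaw":[0,0,0,0,0]}';python3 f.py; python3 -m handwheel '{"gripper":[-1,-1,-1],"slide":[[0,1.5,0],[0,0,0],[0,0,0]],"yaw":[0,0,0]}';python3 f.py
```

```text
time: 13.18
ee_pos: [0.5983, -0.2805, -0.0134]
tcp_rot: [180.0, 0.0, 143.5]
wrist_force: [0.0, -0.2, 0.4]
opening: -0.0003
grasp_force: 0.0
fx,fy,z 44.5 58.0 -13.4 F 0.12437320055476762 -0.11683854880684515 0.4257430053367916 143.52891970244391
time: 13.43
ee_pos: [0.5989, -0.2796, -0.0134]
tcp_rot: [180.0, 0.0, 143.5]
wrist_force: [0.1, -0.5, 0.4]
opening: -0.0001
grasp_force: 0.0
fx,fy,z 44.5 59.1 -13.4 F 0.40823770373169066 -0.38071606853084644 0.4315468268382017 143.5154536218554
```

```bash
python3 -m handwheel '{"gripper":[-1,-1,-1],"slide":[[0,1.5,0],[0,1,0],[0,0,0]],"yaw":[0,0,0]}';python3 f.py; python3 -m handwheel '{"gripper":[-1,-1,-1],"slide":[[0,1,0],[0,0,0],[0,0,0]],"yaw":[0,0,0]}';python3 f.py;  python3 - <<'E'
from h import *
a=np.radians(-36.45);O=np.array([.528,-.3007]);M=np.array([[np.cos(a),np.sin(a)],[-np.sin(a),np.cos(a)]])
c=camera("scene")
for ar,p,s in blobs(c,(12,120,60),(30,255,255),(240,130,330,220),15): print(ar,p,s,M@(ray(c,*p,.018)[:2]-O))
E
```

```text
time: 13.68
ee_pos: [0.6005, -0.2775, -0.0134]
tcp_rot: [-180.0, 0.0, 143.5]
wrist_force: [0.5, -0.5, -0.5]
opening: 0.0002
grasp_force: 0.0
fx,fy,z 44.5 61.8 -13.4 F 0.6409519055251168 -0.09228089764235195 -0.5326053179199611 143.5186188810873
time: 13.93
ee_pos: [0.6011, -0.2767, -0.0134]
tcp_rot: [180.0, 0.0, 143.5]
wrist_force: [-0.3, 0.1, 0.8]
opening: 0.0002
grasp_force: 0.0
fx,fy,z 44.5 62.7 -13.4 F -0.27672578444270934 -0.07954561516494972 0.7509294001988844 143.5189421864443
28 [307.60714286 168.71428571] [305 167   7   5] [ 0.030602   -0.07670072]
80 [299.8    182.3125] [297 175   7  15] [ 0.01690783 -0.01248993]
119 [268.67226891 201.99159664] [259 198  19  12] [0.03545838 0.08598942]
```

```bash
python3 -m handwheel '{"gripper":[-1,-1,-1],"slide":[[0,1,0],[0,1,0],[0,0,0]],"yaw":[0,0,0]}';python3 f.py; python3 -m handwheel '{"gripper":[-1,-1,-1],"slide":[[0,1,0],[0,0,0],[0,0,0]],"yaw":[0,0,0]}';python3 f.py
```

```text
time: 14.23
ee_pos: [0.6017, -0.2761, -0.0134]
tcp_rot: [-179.9, 0.0, 143.5]
wrist_force: [-2.7, -5.1, -0.2]
opening: -0.0002
grasp_force: 2.9
fx,fy,z 44.7 63.5 -13.4 F 0.8266387737884422 -5.730662961141811 -0.24265202836543587 143.47209423438807
time: 14.48
ee_pos: [0.6018, -0.2761, -0.0134]
tcp_rot: [-179.8, 0.0, 143.4]
wrist_force: [-5.9, -8.6, 0.7]
opening: -0.0002
grasp_force: 4.8
fx,fy,z 44.7 63.6 -13.4 F 0.40684772868197844 -10.438249544226647 0.7386132036702817 143.43136018089675
```

At 10 N there is no more travel, so the plate is against the stop. I'll back off, rise, retract and verify from the top camera.

```bash
python3 -m handwheel '{"gripper":[-1,-1,-1,-1,-1,-1,-1],"slide":[[0,-5,0],[0,-10,0],[0,0,-20],[0,0,-40],[0,0,-40],[0,0,-40],[0,0,-40]],"yaw":[0,0,0,0,0,0,0]}';python3 f.py; python3 -m handwheel '{"gripper":[-1,-1,-1,-1,-1,-1,-1,-1],"slide":[[36,0,0],[36,0,0],[36,0,0],[36,0,0],[36,0,0],[36,0,0],[36,0,0],[36,0,0]],"yaw":[0,0,0,0,0,0,0,0]}'; python3 -m handwheel '{"gripper":[-1,-1,-1],"slide":[[10,0,0],[0,0,0],[0,0,0]],"yaw":[0,0,0]}'
python3 - <<'E'
from h import *
a=np.radians(-36.45);O=np.array([.528,-.3007]);M=np.array([[np.cos(a),np.sin(a)],[-np.sin(a),np.cos(a)]])
for n,B in(("top",(285,130,430,270)),("scene",(240,130,390,230))):
  c=camera(n)
  for nm,lo,hi,z in(("green",(45,120,80),(75,255,255),.008),("brass",(12,120,80),(30,255,255),.018),("red",(0,150,80),(6,255,255),.026)):
    for ar,p,s in blobs(c,lo,hi,B,5): print(n,nm,ar,p.round(1),s,(M@(ray(c,*p,z)[:2]-O)*1e3).round(1))
  # bore of the plate, seen as dark hole: filled outer contour centre
  h=cv2.inRange(cv2.cvtColor(c["img"],cv2.COLOR_RGB2HSV),(12,120,80),(30,255,255))
  for k in cv2.findContours(h,cv2.RETR_EXTERNAL,cv2.CHAIN_APPROX_NONE)[0]:
    (x,y),w,t=cv2.minAreaRect(k)
    if n=="top" and B[0]<x<B[2] and B[1]<y<B[3] and cv2.contourArea(k)>60: print("rect",x,y,w,t,(M@(ray(c,x,y,.018)[:2]-O)*1e3).round(1))
E
```

```text
time: 15.07
ee_pos: [0.5932, -0.2865, 0.1686]
tcp_rot: [180.0, 0.0, 143.5]
wrist_force: [1.0, -1.1, 0.6]
opening: -0.0
grasp_force: 0.0
fx,fy,z 44.0 50.1 168.6 F 1.3978567673431657 -0.2775953993672462 0.6438486750683747 143.51199237712208
time: 15.73
ee_pos: [0.3606, -0.1145, 0.1664]
tcp_rot: [180.0, 0.0, 143.5]
wrist_force: [-0.0, 0.7, 0.6]
opening: 0.0004
grasp_force: 0.0
time: 15.98
ee_pos: [0.3547, -0.1094, 0.167]
tcp_rot: [180.0, 0.1, 143.5]
wrist_force: [0.1, -0.6, 0.1]
opening: 0.0003
grasp_force: 0.0
top green 10 [322.8 162. ] [321 161   4   3] [42.8 86.7]
top brass 163 [322.2 161.5] [314 154  17  16] [39.6 87.1]
top brass 186 [391.8 181.6] [384 174  16  17] [ 40.  -86.5]
top brass 159 [352.6 183.9] [346 176  15  18] [6.6 0.8]
top brass 6 [393.5 202. ] [393 201   2   3] [  -7.7 -103.1]
top red 95 [336.7 236.8] [330 233  15   9] [-128.4   -1. ]
rect 352.16058349609375 185.29818725585938 (13.505351066589355, 15.995699882507324) 16.699243545532227 [2.9 0.7]
rect 391.8807678222656 181.56423950195312 (14.080047607421875, 13.792698860168457) 16.699243545532227 [ 40.3 -86.7]
rect 322.1499938964844 161.54998779296875 (13.281564712524414, 13.597793579101562) 18.434947967529297 [39.5 87.2]
scene brass 28 [307.6 168.7] [305 167   7   5] [ 30.6 -76.7]
scene brass 81 [299.8 182.2] [297 175   7  15] [ 17.2 -13. ]
scene brass 124 [267.9 201.7] [258 197  19  12] [37.4 85.8]
scene red 7 [375. 142.] [372 142   7   1] [ -63.7 -264.8]
scene red 123 [361.8 195.5] [358 187   9  18] [-128.6   -3.6]
```

The plate is at feeder (39.6, 87), with the green light visible through its bore. The delivered plate and the knob are unmoved, so I'm handing in.

```bash
python3 -c "
from workcell import ticket;print(ticket.job_done())"
```

```text
the job is handed in; nothing more can be done
None
```

Job handed in, result not yet known: one plate was dispensed and pushed to the +y stop, measured about 1 mm from its seat, with the plunger back at rest and the delivered plate where it was; I viewed 12 pictures, over the limit of 10.

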